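Hold the sample warmer's sprung cover at the vent mark

TASK

Swing the front door of the sample warmer wide open and leave it open, then take the grip bar of its sprung top cover and lift the cover until it is in line with the steel marker arm on the warmer's right-hand side, so that the chamber can vent. The cover snaps shut if let go, so finish while still gripping the bar and holding the cover steady at the mark. Do not shift the marker arm, and leave the rack, tape dispenser and swab pot where they stand.

Things in the scene. Friction and masses are not known exactly. Their poses are not given: they have to be found in the camera images.
- warmer: Cream sample warmer, fixed, 210 mm deep (x), 190 mm wide (y), 145 mm high with its cover. Origin: underside centre; x from its front (door, towards the robot) to its back (cover's hinge), y to its left, z up. The cover's hinge axis runs along y at x = 75, z = 138 mm. Behind the shut door is an open-topped recess (x -116 to -60, y -85 to 85, floor z 40 mm) holding the cover's grip bar.
- door (a joint): Angle of the front door, rad: 0 shut, grows as it swings towards the robot, to 1.9. Upright panel 190 mm wide, 12 mm thick, top edge at 143 mm, hinged on a vertical axis at the warmer's left front edge (+y); seen from above it opens clockwise. Light friction, stays where left; starts up to 0.2 ajar.
- door_handle (a point): Middle of the door's steel pull: a round upright bar 90 mm long, 11 mm thick, standing 35 mm off the door's face and 120 mm (along the door) from the hinge axis; this point is 93 mm above the bench, the top of the bar 45 mm higher. Moves with the door; x is the door's inward normal (into the warmer when shut), z up.
- door_hinge (a point): Point on the door's vertical hinge axis, at the height of the handle point; turns with the door. The shut door's inner face is 21 mm in front of the cover bar's centre: a finger fits in front of the bar only once the door is open.
- cover (a joint): Angle of the top cover, rad: 0 shut (level), grows as its front rises, up to 1.25. Grey plate 130 mm long, 188 mm wide, 14 mm thick. The hinge spring and weight pull it shut: lifting takes about 4.5 N at the grip bar when shut and 7 N at 0.6 rad.
- cover_bar (a point): Centre of the cover's grip bar (solid cover_c3): round, steel, 12 mm thick, 122 mm long along y, on two side brackets 110 mm apart, 170 mm from the hinge axis, 40 mm in front of the cover's front edge, 138 mm above the bench when shut. Pinch it from above, one finger in front, one behind; it can turn between the pads. Its x: from bar to hinge, z: out of the cover's top.
- mark (a joint): Angle of the marker arm, rad, measured just like the cover's: the cover is at the mark when joint cover equals joint mark (0.35 to 0.65). Stiff; it stays as set and must not be shifted.
- mark_tip (a point): Centre of the round tip (24 mm) of the marker arm: a bare flat steel arm, 140 mm long, 12 mm wide, 6 mm thick, on the warmer's right-hand side (-y, 120 mm from its middle), turning about the same axis as the cover and sloping up towards the robot. x from the tip back to the pivot, along the arm.
- rack: White tube rack, 70 x 160 mm, 100 mm high with its tubes; origin centre of its underside. Bystander.
- dispenser: Black tape dispenser, 60 x 120 mm, 80 mm high; origin centre of its underside. Bystander.
- swab_pot: White pot of swabs with a foil rim, 72 mm across, 135 mm high; origin centre of its underside. Bystander.

How it is judged:
By the outcome, as a careful person would: the job done as asked, in the order asked, and still so for the second after the job is handed in, while the arm keeps its last pose, push and grip.
It also fails if it takes over 48 s, if anything falls off the work surface, if the arm or the gripper's body presses on something with over 40 N, if the wrist force passes 120 N, or if a joint passes its speed limit or range.

ROBOT

A 6-joint arm with a two-finger parallel gripper is mounted at the origin on the work surface. World frame = base frame: x ahead of the robot, y to its left, z up, the work surface at z = 0. Lengths are in mm, angles in rad, forces in N, time in s.
With the tool pointing down it reaches from about 350 to 775 mm from the base axis. Payload 7.3 kg.
Tool frame: the origin (TCP) lies at the very end of the fingers, on their centre line; the grasp point (between the pads) lies 19 mm behind it; z points along the fingers, y is the line along which they close (so a half turn about z gives the same grasp; the last joint's range is limited). The gripper opens to 92 mm and grips with 3 to 60 N. Pads are 19 mm wide; open, the fingers measure 130 mm over their backs; the gripper's body (75 mm by 190 mm) begins 47 mm behind the grasp point.
Start: joints at [1.088, 0.342, 1.524, -0, 1.275, -0.146], TCP at [173.482, 495.529, 226.741] pointing down, gripper open.
Joint ranges: [-2.53, 2.53], [-0.77, 2.02], [0.04, 2.7], [-1, 4.14], [0.28, 2.66], [-3.11, 3.11]. Speed limits (rad/s): [2.57, 2.57, 3.14, 3.14, 3.14, 3.14].

INTERFACE

Orientations are given as [roll, pitch, yaw] about the fixed x, y, z axes, in that order (R = Rz(yaw) Ry(pitch) Rx(roll)).
In Python, from plant import * gives the robot as it stands.
- The arm moves only by the tool arm_command, never from a script. Its arguments are lists of equal length, an entry for each row: "gripper": the finger opening in mm, from 0 to 91.8; "dp": the shift along the tool's x, y, z in units of 25 mm (1.0 is 25 mm), a list of three; "twist": the turn about the tool's z in units of 5 degrees (1.0 is 5 degrees). A call has exactly 5 rows; each row shifts and turns the commanded pose from where the row before left it, along the tool's axes as they then stand; what a row does not reach is not made up. A row lasts 1/8 s, in which the tool goes at most 62.5 mm and 10.7 degrees, less where a joint would pass 70% of its speed; a pose out of reach is approached as far as the arm can. A call is refused whole if a number of a shift passes 1 or a number of a turn 1, either way. A call with a gripper value outside its range is refused whole. The fingers move at their own pace and stop on an object; the grip force is fixed at half the most. Time passes only in rows, so rows that do not move let the fingers close, or fill a call up. It gives the time, the measured TCP pose, the force, the opening and the grip force at its end, in the units of the state.
- get_obs(): the state, without advancing time (a new reading comes with each control period).
- capture(name): name is "side" or "top" or "wrist"; returns the picture (384x512x3 uint8, red, green, blue); there is no depth.
- get_calibration(name): a dict with "mtx" (3x3 intrinsics, pixels), "dist_coeffs" ([k1, k2, p1, p2, k3] as OpenCV has them; the pictures are not rectified), "position" and "attitude" of the camera in the world; the wrist camera has in their place "mount" (4x4, takes a point from camera to tool coordinates, whose origin is the TCP and whose axes are the flange's). Camera axes: x right, y down, z forward; pixel columns grow to the right and rows downward; lengths in mm; the calibration is good to about 2 mm. A picture is of the moment at which its call begins: read the wrist's pose just before it. get_calibration takes no time and is no camera call.
- close_job(): hands the job in; it is judged then, once.
The state is a dict: "time": time; "joint_positions": joint angles; "dq": joint speeds; "tau": joint torques, N m; "tool_pos": TCP position; "tcp_rot": TCP orientation; "contact_force": force on the tool from outside, world axes, zero at the start; "moment": the same for the moment, N m; "grip_width": finger opening in mm; "finger_force": force on a finger pad.
Only numpy, scipy, OpenCV 4.12 (cv2) and the standard library are available. Lean on these libraries where they do the work, as an engineer would, in place of code of your own. Each camera call takes 0.05 s, during which the arm holds its last target. There are 200 camera calls.

## Working session

There is one attempt and no reset: what is moved stays moved. The work goes in short steps, Python scripts to look and compute and a tool call to move; the robot and the scene stay as the last step left them, time stands still between calls to the robot, and variables do not carry over. Pictures are saved under pics/ and viewed, at most 10 in all, crops included, and the job is handed in when it is done.

Besides the shell and the picture viewer there is one more tool, called after "Emit:" as name(argument=value, ...) on one line, values as JSON. arm_command: Moves the arm, as the interface text tells. Its arguments: {"type":"object","properties":{"gripper":{"type":"array"},"dp":{"type":"array"},"twist":{"type":"array"}},"required":["gripper","dp","twist"]}

```bash
mkdir -p pics; python3 - <<'E'
from plant import *
import cv2
o=get_obs();print(o)
for n in("side","top"):
    im=capture(n);cv2.imwrite(f"pics/{n}0.png",cv2.cvtColor(im,cv2.COLOR_RGB2BGR));c=get_calibration(n);print(n,c)
print(get_calibration("wrist"))
E
```

```text
{'time': 0.0, 'joint_positions': array([ 1.08797461e+00,  3.42716397e-01,  1.52500550e+00, -3.24082798e-05,
        1.27543675e+00, -1.45956668e-01]), 'dq': array([-0.0004065 ,  0.00083047, -0.0004217 ,  0.00113034, -0.00074425,
        0.00025579]), 'tau': array([-3.40790311e-04, -4.31248677e+01, -2.44213682e+01,  7.17396406e-02,
        5.61807049e-02, -1.29413747e-04]), 'tool_pos': array([173.30012503, 495.1321521 , 226.0522845 ]), 'tcp_rot': array([-3.14003880e+00, -1.97096252e-04,  2.80473691e+00]), 'contact_force': array([ 0.48845663,  0.36133275, -0.62416164]), 'moment': array([-0.02482039,  0.04458584,  0.04202632]), 'finger_force': 0.0, 'grip_width': 92.14132896382473}
side {'mtx': array([[419.94946084,   0.        , 256.90654195],
       [  0.        , 419.94946084, 188.54463532],
       [  0.        ,   0.        ,   1.        ]]), 'dist_coeffs': array([-0.1221389,  0.       ,  0.       ,  0.       ,  0.       ]), 'position': array([ 215.21379803, -672.24147603,  655.33758107]), 'attitude': array([-2.15783463, -0.01293856, -0.53264444])}
top {'mtx': array([[481.96778516,  
[... 249 characters left out ...]
5432,   32.15297775, 1376.96960727]), 'attitude': array([-3.00804588, -0.0294652 , -1.54405856])}
{'mtx': array([[333.58070169,   0.        , 256.35719684],
       [  0.        , 333.58070169, 192.57862078],
       [  0.        ,   0.        ,   1.        ]]), 'dist_coeffs': array([-0.08986158,  0.        ,  0.        ,  0.        ,  0.        ]), 'mount': array([[ 2.97153417e-04, -9.58378555e-01, -2.85500362e-01,
         7.72959888e+01],
       [ 9.99998170e-01, -2.54749473e-04,  1.89596715e-03,
        -1.52741490e-02],
       [-1.88978532e-03, -2.85500403e-01,  9.58376726e-01,
        -1.58635868e+02],
       [ 0.00000000e+00,  0.00000000e+00,  0.00000000e+00,
         1.00000000e+00]])}
```

View pics/side0.png

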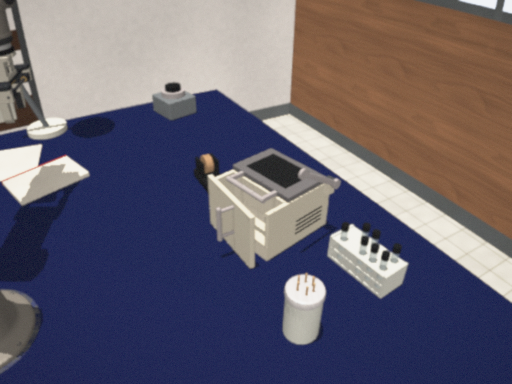

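View pics/top0.png

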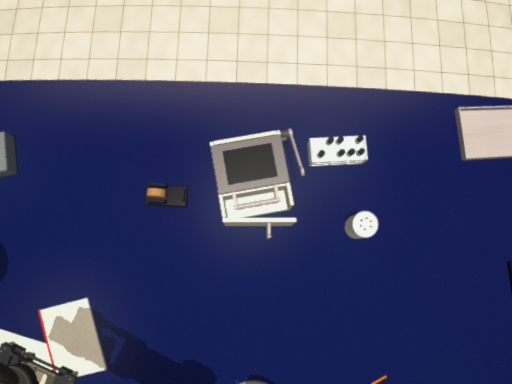

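Both show the warmer (top view about (250,180)), with the door slightly ajar and its handle at (268,230). The dispenser is on the left, the rack on the right, and the pot at (362,224). I'll enlarge both.

```bash
python3 - <<'E'
import cv2
t=cv2.imread("pics/top0.png")[120:245,200:320];cv2.imwrite("pics/t1.png",cv2.resize(t,None,fx=4.8,fy=4.8,interpolation=cv2.INTER_CUBIC))
t=cv2.imread("pics/side0.png")[140:270,200:350];cv2.imwrite("pics/s1.png",cv2.resize(t,None,fx=4.6,fy=4.6,interpolation=cv2.INTER_CUBIC))
E
```

```text
(no output)
```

View pics/t1.png

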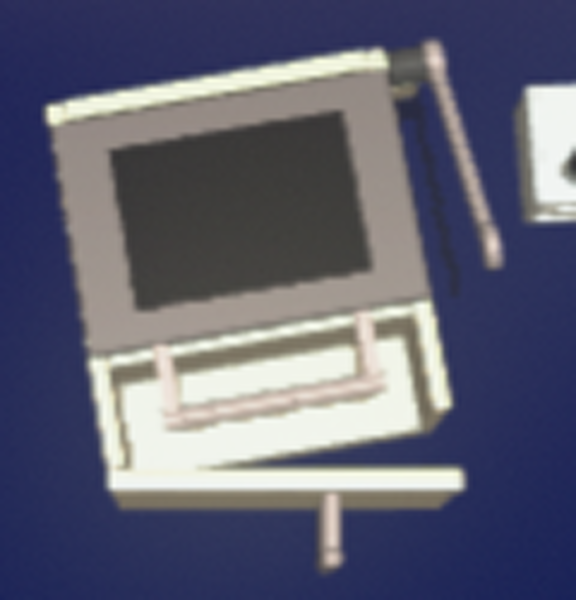

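View pics/s1.png

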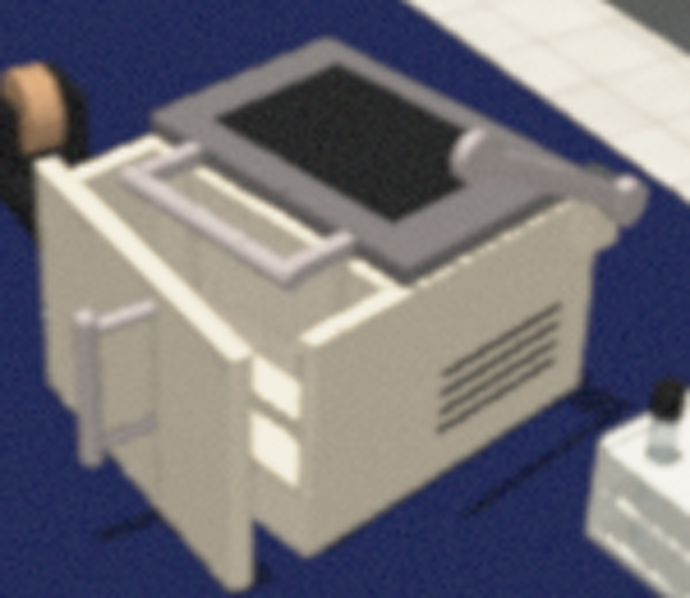

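The crops show the following, in crop pixels:
- **Top view:** bar ends at (168,416) and (383,381), marker pivot (433,52), marker tip (492,250), handle top (331,562), door edge (110,480)–(464,478).
- **Side view:** bar ends at (130,175) and (290,275), tip (472,155), pivot (628,200), handle (86,315)–(91,462).

Next I'll fit the poses to these.

```bash
cat > h.py <<'E'
from plant import *
import numpy as np, cv2
from scipy.spatial.transform import Rotation as R
from scipy.optimize import least_squares
def proj(n,P,T=None):
    c=get_calibration(n)
    if T is None: Rm=R.from_euler('xyz',c["attitude"]).as_matrix();p=c["position"]
    else: Rm,p=T
    return cv2.projectPoints(((np.atleast_2d(P)-p)@Rm)[:,None],np.zeros(3),np.zeros(3),c["mtx"],c["dist_coeffs"])[0][:,0]
def W(q,P): return np.array([*q[:2],0])+np.atleast_2d(P)@R.from_euler('z',q[2]).as_matrix().T
E
cat > fit.py <<'E'
from h import *
def full(p,s,o): return (np.array(p)+.5)/s-.5+np.array(o)
top=full([(168,416),(383,381),(92,355),(430,300),(433,52),(492,250),(331,562)],4.8,(200,120))
side=full([(130,175),(290,275),(155,117),(408,275),(628,200),(475,155),(86,315),(91,462)],4.6,(200,140))
def pts(q):
    m=q[3]
    A=W(q,[(-95,61,138),(-95,-61,138),(-55,94,145),(-55,-94,145),(75,-120,138),(75-140*np.cos(m),-120,138+140*np.sin(m))])
    return A,np.array([[q[4],q[5],138],[q[4],q[5],48]])
def res(q):
    A,H=pts(q)
    return np.r_[(proj("top",np.r_[A,H[:1]])-top)*1.35,proj("side",np.r_[A,H])-side].ravel()
r=least_squares(res,[500,50,0,.5,300,0],x_scale=[100,100,1,1,100,100],loss='soft_l1')
q=r.x;print(q.round(3));print(res(q).reshape(-1,2).round(1).tolist())
hl=R.from_euler('z',-q[2]).apply([q[4]-q[0],q[5]-q[1],0]);print("handle in warmer",hl)
for hx in(-116,-122): 
    d=hl[:2]-[hx,95];print("r",np.hypot(*d),"ang",np.arctan2(d[0],d[1]),"hinge",W(q,[hx,95,93]))
print("bar",W(q,[-95,0,138]),"brackets",W(q,[(-95,55,138),(-95,-55,138)]))
# door free end
def ray(n,uv,z):
    f=lambda v: (proj(n,[[v[0],v[1],z]])[0]-uv)
    return least_squares(f,[400,0]).x
for p in [(110,468),(464,468),(464,489),(110,489)]: print("door top",ray("top",full(p,4.8,(200,120)),143))
for n,p in (("pot",(364,223)),): print(n,ray("top",p,135))
for p in((308,138),(367,137),(368,163),(310,166)):print("rack",ray("top",p,70))
for p in((147,183),(187,186),(187,206),(146,204)):print("disp",ray("top",p,50))
E
python3 fit.py
```

```text
[ 6.87816e+02  2.54790e+01  1.99000e-01  5.54000e-01  5.09280e+02
 -2.70640e+01]
[[-1.9, 1.3], [0.2, 0.6], [-1.1, 0.4], [0.5, -0.3], [0.3, 3.6], [-0.8, -0.3], [0.1, 0.0], [0.8, -0.3], [1.8, 1.0], [-0.3, -1.4], [0.5, -2.0], [0.4, 0.5], [0.7, 0.6], [-0.3, -0.7], [0.2, 0.3]]
handle in warmer [-185.39563575  -16.24958886    0.        ]
r 131.11912630511495 ang -2.583868746476576 hinge [[555.3388256   95.69970991  93.        ]]
r 128.04482673650656 ang -2.623636958092232 hinge [[549.45699216  94.51478995  93.        ]]
bar [[594.68647537   6.71790021 138.        ]] brackets [[583.82470907  60.6347068  138.        ]
 [605.54824167 -47.19890638 138.        ]]
door top [555.82112792  92.87089339]
door top [561.38966291 -96.85048609]
door top [550.08094194 -97.05193967]
door top [544.56955697  92.4709449 ]
pot [ 551.42913735 -276.67340098]
rack [ 791.21805959 -134.08158332]
rack [ 801.15520405 -302.8349654 ]
rack [ 725.95489662 -304.86773956]
rack [ 711.4041487  -140.46784081]
disp [652.80458993 312.58896057]
disp [647.6915303  199.63293778]
disp [591.70382218 197.02120799]
disp [593.67133976 311.96805139]
```

Emit:
arm_command(gripper=[60,60,60,60,60], dp=[[-0.98,-0.76,0],[-0.98,-0.76,0],[-0.98,-0.76,0],[-0.98,-0.76,0],[-0.98,-0.76,0]], twist=[0,0,0,0,0])

```text
time: 0.72
tool_pos: [258.0, 364.4, 226.5]
tcp_rot: [-3.141, -0.0, 2.805]
contact_force: [0.1, 0.4, -0.5]
grip_width: 60.0
finger_force: 0.0
```

Emit:
arm_command(gripper=[60,60,60,60,60], dp=[[-0.98,-0.76,0],[-0.98,-0.76,0],[-0.98,-0.76,0],[-0.98,-0.76,0],[-0.98,-0.76,0]], twist=[0,0,0,0,0])

```text
time: 1.35
tool_pos: [342.2, 234.3, 226.5]
tcp_rot: [-3.141, -0.0, 2.805]
contact_force: [0.3, -0.1, 0.2]
grip_width: 59.9
finger_force: 0.0
```

Emit:
arm_command(gripper=[60,60,60,60,60], dp=[[-0.98,-0.76,0],[-0.98,-0.76,0],[-0.98,-0.76,0],[-0.98,-0.76,0],[-0.98,-0.76,0]], twist=[0,0,0,0,0])

```text
time: 1.98
tool_pos: [426.4, 104.1, 226.5]
tcp_rot: [-3.142, -0.001, 2.805]
contact_force: [-0.3, -0.1, -0.2]
grip_width: 59.8
finger_force: 0.0
```

Emit:
arm_command(gripper=[60,60,60,60,60], dp=[[-0.98,-0.76,0],[-0.98,-0.76,0],[-0.6,-0.5,0],[0,0,0],[0,0,0]], twist=[-1,-1,-1,-1,-0.2])

```text
time: 2.6
tool_pos: [474.6, 39.7, 226.3]
tcp_rot: [3.141, -0.001, -3.112]
contact_force: [-0.2, -0.5, 0.2]
grip_width: 60.1
finger_force: 0.0
```

```bash
python3 - <<'E'
from h import *
o=get_obs();np.savez("w1.npz",p=o["tool_pos"],r=o["tcp_rot"]);im=capture("wrist")
cv2.imwrite("pics/w1.png",cv2.resize(cv2.cvtColor(im,cv2.COLOR_RGB2BGR),None,fx=1.5,fy=1.5,interpolation=cv2.INTER_CUBIC))
E
```

```text
(no output)
```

View pics/w1.png

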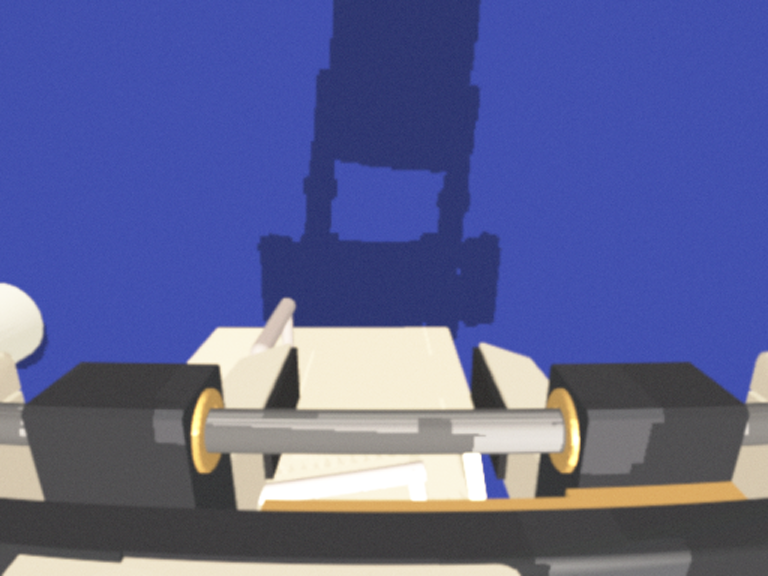

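The wrist view shows the handle bar with its bottom end at (287,303) and its upper end around (258,350), partly hidden by the left finger. I'll check this against the fit.

```bash
cat >> h.py <<'E'
def wristT(p,r):
    M=np.array(get_calibration("wrist")["mount"]);Rt=R.from_euler('xyz',r).as_matrix()
    return Rt@M[:3,:3],p+Rt@M[:3,3]
def delta(o,t):
    Rt=R.from_euler('xyz',o["tcp_rot"]).as_matrix();return (Rt.T@(np.array(t)-o["tool_pos"])/25).round(2)
E
python3 - <<'E'
from h import *
d=np.load("w1.npz");T=wristT(d["p"],d["r"])
for nm,P in dict(handleB=(509.3,-27,48),handleT=(509.3,-27,138),barL=(584,61,138),barR=(605,-47,138)).items(): print(nm,proj("wrist",P,T)*1.5)
print(delta(get_obs(),(509,-27,226)))
E
```

```text
handleB [[288.33747351 301.72025163]]
handleT [[258.18124465 353.37868625]]
barL [[414.44739426 474.09465583]]
barR [[234.05497801 497.10677373]]
[-1.3  -2.71  0.02]
```

The fit agrees with the wrist view to within 2 px. Moving over the handle, then down.

Emit:
arm_command(gripper=[60,60,60,60,60], dp=[[-0.44,-0.9,0],[-0.43,-0.9,0],[-0.43,-0.91,0],[0,0,0.9],[0,0,0.9]], twist=[0,0,0,0,0])

```text
time: 3.28
tool_pos: [509.3, -26.9, 181.2]
tcp_rot: [3.142, 0.0, -3.114]
contact_force: [-0.1, 0.5, -0.9]
grip_width: 59.9
finger_force: 0.0
```

Emit:
arm_command(gripper=[60,60,60,60,20], dp=[[0,0,0.9],[0,0,0.9],[0,0,0.9],[0,0,0.3],[0,0,0]], twist=[0,0,0,0,0])

```text
time: 3.9
tool_pos: [509.3, -26.7, 106.7]
tcp_rot: [3.141, -0.0, -3.112]
contact_force: [0.3, -0.1, 0.9]
grip_width: 54.0
finger_force: 0.0
```

Emit:
arm_command(gripper=[0,0,0,0,0], dp=[[0,0,0],[0,0,0],[0,0,0],[0,0,0],[0,0,0]], twist=[0,0,0,0,0])

```text
time: 4.53
tool_pos: [509.2, -27.6, 106.9]
tcp_rot: [-3.14, -0.0, -3.112]
contact_force: [-1.1, -4.1, 2.5]
grip_width: 9.8
finger_force: 30.0
```

Emit:
arm_command(gripper=[0,0,0,0,0], dp=[[0.413,0.173,0],[0.413,0.173,0],[0.413,0.173,0],[0.413,0.173,0],[0.413,0.173,0]], twist=[1,1,1,1,1])

```text
time: 5.15
tool_pos: [460.5, 0.7, 106.8]
tcp_rot: [-3.139, -0.001, 2.732]
contact_force: [-4.6, -7.3, 4.0]
grip_width: 10.4
finger_force: 30.0
```

Emit:
arm_command(gripper=[0,0,0,0,0], dp=[[0.413,0.173,0],[0.413,0.173,0],[0.413,0.173,0],[0.413,0.173,0],[0.413,0.173,0]], twist=[1,1,1,1,1])

```text
time: 5.78
tool_pos: [428.7, 47.5, 106.8]
tcp_rot: [-3.138, -0.002, 2.296]
contact_force: [-5.7, -4.5, 6.6]
grip_width: 10.2
finger_force: 30.0
```

Emit:
arm_command(gripper=[0,0,0,0,0], dp=[[0.413,0.173,0],[0.413,0.173,0],[0.413,0.173,0],[0.413,0.173,0],[0.413,0.173,0]], twist=[1,1,1,1,1])

```text
time: 6.4
tool_pos: [420.4, 102.9, 106.8]
tcp_rot: [-3.139, -0.001, 1.859]
contact_force: [-4.4, -2.7, 5.0]
grip_width: 9.9
finger_force: 30.0
```

Emit:
arm_command(gripper=[0,0,0,0,30], dp=[[0.413,0.173,0],[0.413,0.173,0],[0.413,0.173,0],[0,0,0],[0,0,0]], twist=[1,1,1,0,0])

```text
time: 7.02
tool_pos: [428.4, 135.6, 106.7]
tcp_rot: [3.141, -0.0, 1.603]
contact_force: [1.1, -0.7, -0.2]
grip_width: 16.2
finger_force: 0.0
```

Emit:
arm_command(gripper=[30,30,30,30,30], dp=[[0,0,0],[0,0,-0.5],[0,0,-1],[0,0,-1],[0,0,-1]], twist=[0,0,0,0,0])

```text
time: 7.65
tool_pos: [428.7, 135.4, 195.9]
tcp_rot: [3.14, -0.0, 1.601]
contact_force: [-0.1, 0.3, -0.1]
grip_width: 30.7
finger_force: 0.0
```

```bash
python3 - <<'E'
from h import *
o=get_obs();print(o["tool_pos"],o["tcp_rot"],o["grip_width"],o["joint_positions"])
a=[]
for n,(r,c) in dict(top=(110,195),side=(120,180)).items():
    im=capture(n);cv2.imwrite(f"pics/{n}1.png",cv2.cvtColor(im,cv2.COLOR_RGB2BGR))
    im=cv2.imread(f"pics/{n}1.png")[r:r+150,c:c+150];a.append(cv2.resize(im,None,fx=2.66,fy=2.66,interpolation=cv2.INTER_CUBIC))
cv2.imwrite("pics/c1.png",np.hstack(a));print(a[0].shape)
print(delta(o,(594.2,8,210)))
E
```

```text
[428.66008225 135.4066056  195.91404622] [ 3.14041573e+00 -1.91954749e-04  1.60059595e+00] 30.68913022989279 [1.35134841e-01 2.34136589e-01 1.76906421e+00 7.39961348e-05
 1.13720127e+00 1.05304284e-01]
(399, 399, 3)
[-5.29  6.47 -0.56]
```

View pics/c1.png

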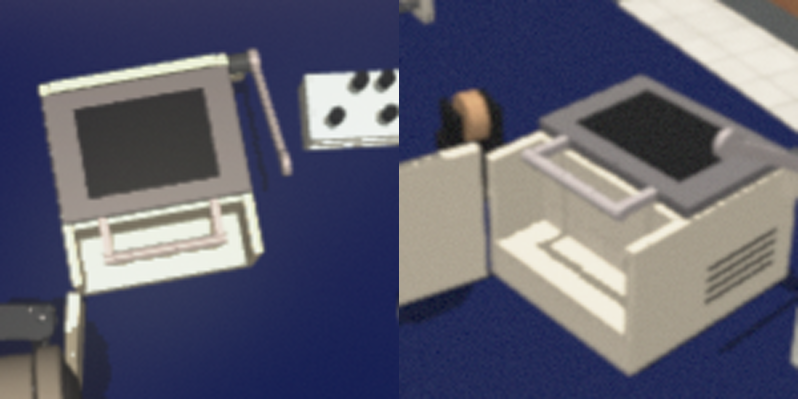

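The door now stands wide open, about 1.74 rad. The bar is visible in the top crop at (105,257)–(224,240) and is free in front. Next I'll refine the bar position.

```bash
python3 - <<'E'
from h import *
def full(p,s,o): return (np.array(p)+.5)/s-.5+np.array(o)
def ray(n,uv,z): return least_squares(lambda v:proj(n,[[v[0],v[1],z]])[0]-uv,[600,0]).x.round(1)
for n,s,o,L in(("top",4.8,(200,120),[(168,416),(383,381)]),("top",2.66,(195,110),[(106,257),(224,240)]),("side",4.6,(200,140),[(130,175),(290,275)]),("side",2.66,(180-399/2.66,120),[(531,152),(621,211)])):
    a=[ray(n,full(p,s,o),138) for p in L];print(n,a,(a[0]+a[1])/2,np.hypot(*(a[0]-a[1])),np.arctan2(*(a[0]-a[1]))*1)
E
```

```text
top [array([585.3,  62.9]), array([607.8, -52.6])] [596.55   5.15] 117.67115194473112 -0.19239560151592244
top [array([585.2,  63.1]), array([605.3, -51.3])] [595.25   5.9 ] 116.15235684220961 -0.17392410678332296
side [array([580.5,  66.5]), array([605.3, -47.9])] [592.9   9.3] 117.0572509501227 -0.21347996353618576
side [array([585.,  68.]), array([607. , -47.2])] [596.   10.4] 117.28188265883183 -0.1887001268381022
```

Emit:
arm_command(gripper=[30,30,30,30,30], dp=[[-0.76,0.905,0],[-0.76,0.905,0],[-0.76,0.905,0],[-0.76,0.905,0],[-0.76,0.905,0]], twist=[0,0,0,0,0])

```text
time: 8.38
tool_pos: [544.8, 43.2, 193.5]
tcp_rot: [-3.141, -0.0, 1.601]
contact_force: [-0.3, -0.3, 0.1]
grip_width: 29.7
finger_force: 0.0
```

Emit:
arm_command(gripper=[30,30,30,30,30], dp=[[-0.76,0.905,0],[-0.77,0.905,0],[0,0,0.5],[0,0,0.5],[0,0,0]], twist=[0,0,-0.9,-0.97,0])

```text
time: 9.0
tool_pos: [589.8, 7.0, 167.6]
tcp_rot: [-3.139, -0.001, 1.763]
contact_force: [-0.6, 0.1, -0.5]
grip_width: 29.9
finger_force: 0.0
```

```bash
python3 - <<'E'
from h import *
o=get_obs();print(o["tool_pos"],o["tcp_rot"],o["grip_width"])
im=capture("wrist");b=cv2.cvtColor(im,cv2.COLOR_RGB2BGR)
cv2.imwrite("pics/w2.png",cv2.resize(b,None,fx=1.5,fy=1.5,interpolation=cv2.INTER_CUBIC))
T=wristT(o["tool_pos"],o["tcp_rot"]);print(proj("wrist",[(583.5,66.5,138),(606.5,-51.5,138),(595,7.5,138)],T)*1.5)
E
```

```text
[589.80900989   6.95673737 167.60017536] [-3.13855565e+00 -1.03496324e-03  1.76285765e+00] 29.891076858800915
[[398.49360669 190.55597583]
 [396.27495532 466.23902414]
 [397.37551519 340.87923936]]
```

View pics/w2.png

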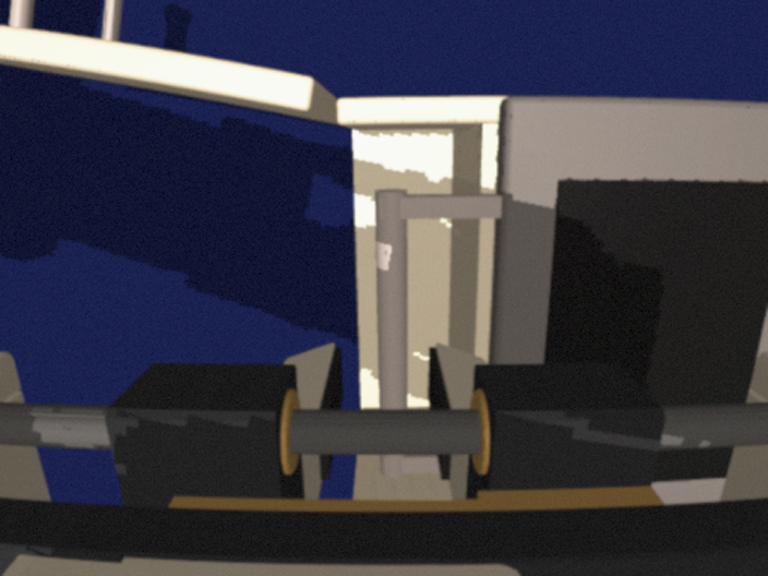

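The bar spans (391,190)–(392,470), so it sits about 3 mm behind the tool centre line and between the fingers. It is clear to descend.

Emit:
arm_command(gripper=[30,30,30,30,30], dp=[[0,-0.04,0.6],[0,0,0.6],[0,0,0.4],[0,0,0.3],[0,0,0]], twist=[0,0,0,0,0])

```text
time: 9.68
tool_pos: [589.4, 6.9, 121.0]
tcp_rot: [-3.141, -0.0, 1.764]
contact_force: [0.0, -0.0, -0.5]
grip_width: 30.2
finger_force: 0.0
```

Emit:
arm_command(gripper=[20,12,0,0,0], dp=[[0,0.13,0.06],[0,0,0],[0,0,0],[0,0,0],[0,0,0]], twist=[0,0,0,0,0])

```text
time: 10.3
tool_pos: [592.7, 7.4, 120.4]
tcp_rot: [-3.141, -0.0, 1.764]
contact_force: [-2.3, -1.4, 2.0]
grip_width: 10.9
finger_force: 30.0
```

```bash
cat > arc.py <<'E'
from h import *
# hinge = grasp point shut + 170 mm along warmer x; print tool y,z shifts to reach angle a from measured pose
o=get_obs();print(o["tool_pos"],o["contact_force"],o["grip_width"],o["finger_force"])
for a in (.1,.2,.3,.4,.5,.55): print(a,"dy %.1f dz %.1f mm"%(170*(1-np.cos(a)),-170*np.sin(a)))
E
python3 arc.py
```

```text
[592.68537947   7.40733847 120.38233148] [-2.29318966 -1.39186194  1.99277673] 10.874342048122868 30.003100633621216
0.1 dy 0.8 dz -17.0 mm
0.2 dy 3.4 dz -33.8 mm
0.3 dy 7.6 dz -50.2 mm
0.4 dy 13.4 dz -66.2 mm
0.5 dy 20.8 dz -81.5 mm
0.55 dy 25.1 dz -88.9 mm
```

Emit:
arm_command(gripper=[0,0,0,0,0], dp=[[0,0.03,-0.61],[0,0.08,-0.6],[0,0.14,-0.59],[0,0.19,-0.58],[0,0.24,-0.56]], twist=[0,0,0,0,0])

```text
time: 10.92
tool_pos: [607.8, 10.6, 194.0]
tcp_rot: [-3.137, -0.001, 1.764]
contact_force: [-4.5, -1.5, -6.5]
grip_width: 11.1
finger_force: 30.0
```

```bash
python3 - <<'E'
from h import *
o=get_obs();print(o["tool_pos"],o["contact_force"],o["grip_width"])
a=[]
for n,(r,c) in dict(top=(115,230),side=(130,240)).items():
    im=cv2.cvtColor(np.mean([capture(n) for _ in range(4)],0).astype(np.uint8),cv2.COLOR_RGB2BGR);cv2.imwrite(f"pics/{n}2.png",im)
    a.append(cv2.resize(im[r:r+110,c:c+110],(396,396),interpolation=cv2.INTER_CUBIC))
cv2.imwrite("pics/c2.png",np.hstack(a))
E
```

```text
[607.83622218  10.61148331 194.02878384] [-4.49105676 -1.53310489 -6.47542661] 11.146476193977197
```

View pics/c2.png

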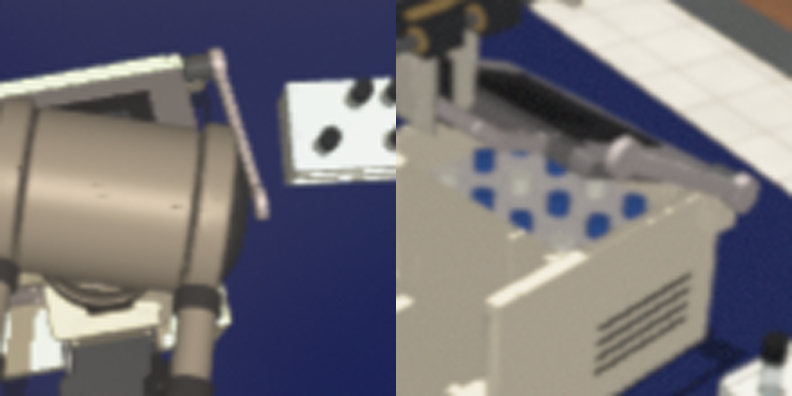

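The cover is lifted to about 0.45 rad and held. The marker tip is at (262,205) in the top crop, and its disc is centred near (625,156) in the side crop. I'll triangulate it relative to the bar position the arm measured.

```bash
python3 - <<'E'
from h import *
def full(p,s,o): return (np.array(p)+.5)/s-.5+np.array(o)
def tri(t,s,k=0): 
    return least_squares(lambda P:np.r_[proj("top",[P])[0]-t,proj("side",[P])[0]-s],[600,-100,180],x_scale=100).x
T4=lambda *p:full(p,4.8,(200,120)); S4=lambda *p:full(p,4.6,(200,140))
S36=lambda u,v:full((u-396,v),3.6,(240,130)); T36=lambda *p:full(p,3.6,(230,115))
psi=1.764-np.pi/2; ex=np.array([np.cos(psi),np.sin(psi)]);ey=np.array([-ex[1],ex[0]])
b=np.array([592.7,7.4]);hx=b@ex+170
def show(nm,P): print(nm,P.round(1),"fwd of hinge %.1f, left %.1f, up %.1f"%(hx-P[:2]@ex,(P[:2]-b)@ey,P[2]-138))
for nm,t,s in(("tip a",T4(491,249),S4(474,156)),("tip b",T36(261,205),S36(625,156)),("pivot",T4(433,62),S4(628,200)),("barL",T4(168,416),S4(130,175)),("barR",T4(383,381),S4(290,275)),("covL",T4(92,355),S4(155,117)),("covR",T4(430,300),S4(408,275))):
    show(nm,tri(t,s))
# reprojection of hypotheses for tip: y' from cover
L=(b-b)@ey
for m in(.45,.5,.55,.6,.65):
    P=np.r_[b+ (170-140*np.cos(m))*ex-121*ey,138+140*np.sin(m)]
    p=proj("side",P)[0];q=proj("top",P)[0];print(m,((p-[200,140]+.5)*4.6-.5).round(1),((q-[200,120]+.5)*4.8-.5).round(1))
E
```

```text
tip a [ 666.9 -100.9  213.1] fwd of hinge 118.0, left -120.5, up 75.1
tip b [ 667.  -101.7  214.7] fwd of hinge 118.0, left -121.3, up 76.7
pivot [785.5 -76.1 138.6] fwd of hinge -3.2, left -119.0, up 0.6
barL [582.2  64.1 139.1] fwd of hinge 169.4, left 57.7, up 1.1
barR [605.2 -51.3 140.4] fwd of hinge 169.0, left -60.0, up 2.4
covL [615.9 105.1 141.9] fwd of hinge 128.4, left 91.5, up 3.9
covR [652.3 -76.9 139.6] fwd of hinge 127.7, left -94.2, up 1.6
0.45 [461.9 189.9] [490.1 271.3]
0.5 [467.9 175.4] [490.4 263.2]
0.55 [474.4 161. ] [490.5 254.5]
0.6 [481.3 146.6] [490.6 245.2]
0.65 [488.6 132.4] [490.4 235.3]
```

Emit:
arm_command(gripper=[0,0,0,0,0], dp=[[0,0.12,-0.24],[0,0.13,-0.23],[0,0.13,-0.21],[0,0,0],[0,0,0]], twist=[0,0,0,0,0])

```text
time: 11.95
tool_pos: [616.2, 12.3, 210.8]
tcp_rot: [-3.135, -0.001, 1.764]
contact_force: [-8.7, -3.1, -3.3]
grip_width: 11.0
finger_force: 30.0
```

```bash
python3 - <<'E'
from h import *
o=get_obs();print(o["tool_pos"],o["contact_force"],o["grip_width"])
im=cv2.cvtColor(np.mean([capture("side") for _ in range(6)],0).astype(np.uint8),cv2.COLOR_RGB2BGR);cv2.imwrite("pics/side3.png",im)
cv2.imwrite("pics/c3.png",cv2.resize(im[140:200,240:345],None,fx=7.5,fy=7.5,interpolation=cv2.INTER_CUBIC))
b=np.array([592.7,7.4]);psi=1.764-np.pi/2; ex=np.array([np.cos(psi),np.sin(psi)]);ey=np.array([-ex[1],ex[0]])
for a in(.5,.53,.56,.59):
    out=[]
    for (f,l,u) in ((170,-61,0),(170,-55,0),(130,-94,7),(130,-94,-7),(140,-123,0)):
        P=np.r_[b+(170-f*np.cos(a)-u*np.sin(a))*ex+l*ey,138+f*np.sin(a)+u*np.cos(a)]
        out.append(((proj("side",P)[0]-[240,140]+.5)*7.5-.5).round().tolist())
    print(a,out)
E
```

```text
[616.16862833  12.31847072 210.76310085] [-8.68649042 -3.13885011 -3.33367323] 10.998964094036237
0.5 [[241.0, 186.0], [226.0, 178.0], [406.0, 236.0], [420.0, 265.0], [469.0, 289.0]]
0.53 [[249.0, 169.0], [234.0, 161.0], [411.0, 223.0], [426.0, 252.0], [475.0, 275.0]]
0.56 [[256.0, 152.0], [241.0, 144.0], [416.0, 211.0], [432.0, 239.0], [481.0, 261.0]]
0.59 [[264.0, 135.0], [249.0, 127.0], [422.0, 199.0], [439.0, 226.0], [488.0, 247.0]]
```

View pics/c3.png

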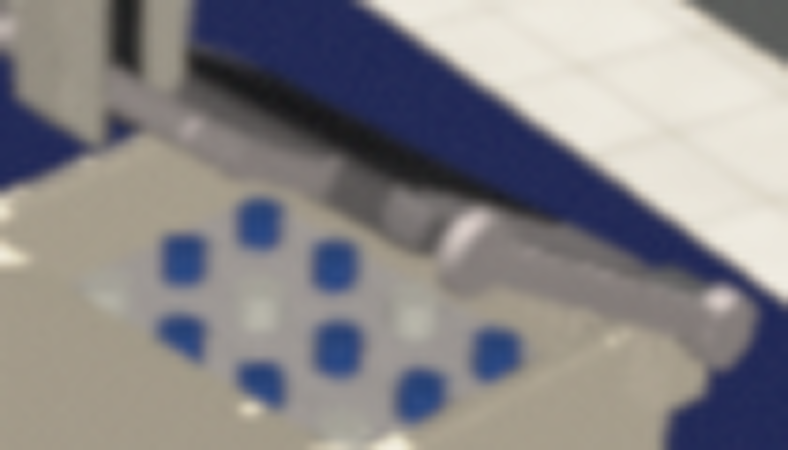

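The crop shows the marker disc centred near (465,252), with the cover's front right corner just left of it at about (400–430,195–250). To remove camera bias, I'll overlay the model on the before and after pictures.

```bash
python3 - <<'E'
from h import *
k=7.5;O=np.array([240,148])
b=np.array([592.7,7.4]);psi=1.764-np.pi/2; ex=np.array([np.cos(psi),np.sin(psi)]);ey=np.array([-ex[1],ex[0]])
def px(f,l,u,a):
    P=np.r_[b+(170-f*np.cos(a)-u*np.sin(a))*ex+l*ey,138+f*np.sin(a)+u*np.cos(a)]
    return (proj("side",P)[0]-O+.5)*k-.5
def line(im,pts,c):
    p=np.round(np.array(pts)*16).astype(np.int32);cv2.polylines(im,[p],False,c,1,cv2.LINE_AA,4)
rows=[]
m=.56
for fn,a in(("side0",0),("side3",.55)):
    im=cv2.imread(f"pics/{fn}.png")[O[1]:O[1]+40,O[0]:O[0]+106];im=cv2.resize(im,None,fx=k,fy=k,interpolation=cv2.INTER_CUBIC)
    t=np.linspace(0,2*np.pi,40)
    line(im,[px(140+12*np.cos(s),-123,12*np.sin(s),m) for s in t],(0,255,0))
    line(im,[px(f,-123,u,m) for f,u in((0,6),(130,6))],(0,255,0));line(im,[px(f,-123,u,m) for f,u in((0,-6),(130,-6))],(0,255,0))
    line(im,[px(10*np.cos(s),-123,10*np.sin(s),m) for s in t],(255,255,0))
    line(im,[px(*q,a) for q in((130,0,7),(130,-94,7),(20,-94,7))],(0,0,255));line(im,[px(*q,a) for q in((130,0,-7),(130,-94,-7),(130,-94,7))],(0,0,255))
    line(im,[px(*q,a) for q in((170,61,0),(170,-61,0))],(0,255,255));line(im,[px(*q,a) for q in((170,-55,0),(130,-55,0))],(0,255,255))
    rows.append(im)
cv2.imwrite("pics/c4.png",np.vstack(rows)[:600,:800])
E
```

```text
(no output)
```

View pics/c4.png

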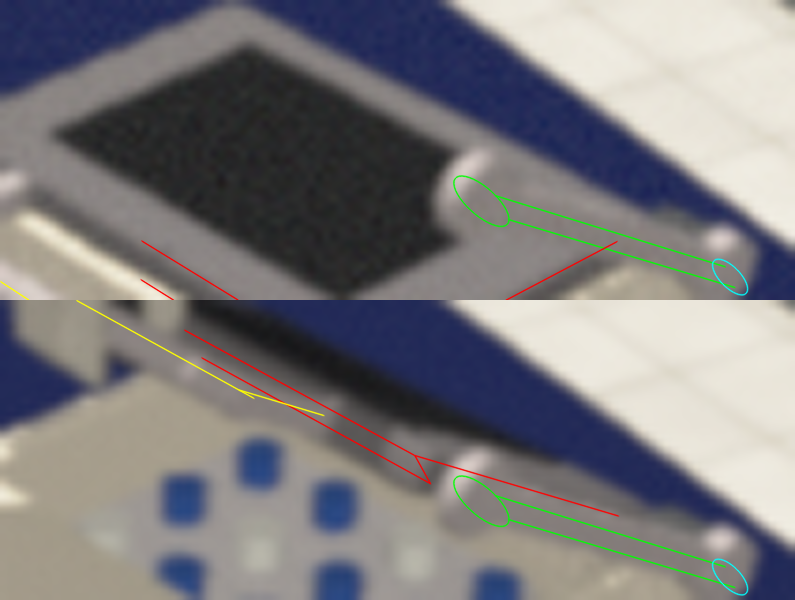

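The overlay suggests the cover sits slightly below its model at 0.55, and the marker slightly above its model at 0.56. I'll measure the bar edge numerically in both pictures.

```bash
python3 - <<'E'
from h import *
from scipy.ndimage import map_coordinates as mc
b=np.array([592.7,7.4]);psi=1.764-np.pi/2; ex=np.array([np.cos(psi),np.sin(psi)]);ey=np.array([-ex[1],ex[0]])
def px(f,l,u,a):
    P=np.r_[b+(170-f*np.cos(a)-u*np.sin(a))*ex+l*ey,138+f*np.sin(a)+u*np.cos(a)]
    return proj("side",P)[0]
print("px per .03 rad",px(170,-40,0,.58)-px(170,-40,0,.55), "px per 2mm z", proj("side",[[600,-40,138],[600,-40,140]]).tolist())
s=np.arange(-7,7.1,.5)
for fn,a,ls in(("side0",0,(-45,-35,-25)),("side3",.55,(-48,-42,-36,-30))):
    im=cv2.imread(f"pics/{fn}.png").astype(float)
    pr=0
    for dl in np.linspace(ls[0],ls[-1],9):
        p=px(170,dl,0,a);d=px(170,dl-1,0,a)-px(170,dl+1,0,a);d/=np.hypot(*d);n=np.array([-d[1],d[0]])
        n=n if n[1]>0 else -n
        q=p[:,None]+n[:,None]*s
        pr=pr+np.array([mc(im[...,c],[q[1],q[0]],order=1) for c in range(3)])
    pr/=9;print(fn,"s,lum,r-b");print([(float(x),int(l),int(r)) for x,l,r in zip(s,pr.mean(0),pr[2]-pr[0])])
# tip lower edge: profile normal to arm at 140
for fn in("side0","side3"):
    im=cv2.imread(f"pics/{fn}.png").astype(float)
    for f in (60,80,100,140):
        p=px(f,-120,0,.56);d=px(f-1,-120,0,.56)-px(f+1,-120,0,.56);d/=np.hypot(*d);n=np.array([-d[1],d[0]]);n=n*np.sign(n[1])
        q=p[:,None]+n[:,None]*np.arange(-9,9.1,1);pr=np.array([mc(im[...,c],[q[1],q[0]],order=1) for c in range(3)])
        print(fn,f,[(int(x),int(l),int(r)) for x,l,r in zip(range(-9,10),pr.mean(0),pr[2]-pr[0])])
E
```

```text
px per .03 rad [ 1.01695124 -2.22392122] px per 2mm z [[258.63961693123963, 198.26120754399724], [258.6538144939804, 197.4977890850333]]
side0 s,lum,r-b
[(-7.0, 163, 27), (-6.5, 160, 27), (-6.0, 160, 26), (-5.5, 160, 26), (-5.0, 161, 25), (-4.5, 162, 25), (-4.0, 163, 25), (-3.5, 168, 23), (-3.0, 176, 21), (-2.5, 187, 19), (-2.0, 198, 17), (-1.5, 204, 16), (-1.0, 206, 15), (-0.5, 203, 15), (0.0, 195, 15), (0.5, 185, 15), (1.0, 173, 14), (1.5, 160, 14), (2.0, 149, 14), (2.5, 145, 16), (3.0, 147, 19), (3.5, 153, 22), (4.0, 158, 25), (4.5, 160, 26), (5.0, 161, 26), (5.5, 162, 26), (6.0, 162, 26), (6.5, 162, 26), (7.0, 162, 26)]
side3 s,lum,r-b
[(-7.0, 34, 0), (-6.5, 42, 0), (-6.0, 52, 1), (-5.5, 63, 2), (-5.0, 72, 3), (-4.5, 79, 3), (-4.0, 84, 3), (-3.5, 87, 4), (-3.0, 92, 5), (-2.5, 98, 6), (-2.0, 107, 7), (-1.5, 117, 8), (-1.0, 127, 9), (-0.5, 134, 10), (0.0, 138, 10), (0.5, 139, 10), (1.0, 139, 10), (1.5, 138, 10), (2.0, 134, 11), (2.5, 132, 11), (3.0, 131, 13), (3.5, 134, 16), (4.0, 141, 20), (4.5, 147, 22), (5.0, 151, 24), (5.5, 153, 25), (6.0, 154, 25), (6.5, 154, 25), (7.0, 154, 2
[... 1518 characters left out ...]
 10), (0, 125, 9), (1, 126, 9), (2, 134, 14), (3, 147, 21), (4, 152, 24), (5, 153, 24), (6, 152, 24), (7, 150, 24), (8, 151, 25), (9, 154, 25)]
side3 100 [(-9, 59, -45), (-8, 75, -24), (-7, 100, -1), (-6, 109, 4), (-5, 108, 6), (-4, 110, 6), (-3, 125, 9), (-2, 129, 10), (-1, 128, 10), (0, 127, 10), (1, 127, 9), (2, 132, 12), (3, 143, 19), (4, 151, 23), (5, 152, 25), (6, 151, 25), (7, 150, 23), (8, 147, 19), (9, 142, 11)]
side3 140 [(-9, 40, -15), (-8, 50, 0), (-7, 96, 6), (-6, 149, 11), (-5, 170, 14), (-4, 163, 13), (-3, 149, 11), (-2, 138, 10), (-1, 131, 9), (0, 128, 9), (1, 126, 9), (2, 126, 9), (3, 126, 9), (4, 126, 10), (5, 130, 13), (6, 139, 16), (7, 148, 15), (8, 151, 10), (9, 150, 8)]
```

By image, the cover is at about 0.541 and the mark at about 0.566. Raising the cover by about 0.025 rad.

Emit:
arm_command(gripper=[0,0,0,0,0], dp=[[0,0.03,-0.08],[0,0.04,-0.07],[0,0,0],[0,0,0],[0,0,0]], twist=[0,0,0,0,0])

```text
time: 12.88
tool_pos: [618.2, 12.8, 214.3]
tcp_rot: [-3.135, -0.001, 1.764]
contact_force: [-6.1, -2.0, -4.1]
grip_width: 10.9
finger_force: 30.0
```

```bash
cat > chk.py <<'E'
from h import *
from scipy.ndimage import map_coordinates as mc
o=get_obs();print(o["time"],o["tool_pos"],o["contact_force"],o["grip_width"])
b=np.array([592.7,7.4]);psi=1.764-np.pi/2; ex=np.array([np.cos(psi),np.sin(psi)]);ey=np.array([-ex[1],ex[0]])
def px(f,l,u,a):
    P=np.r_[b+(170-f*np.cos(a)-u*np.sin(a))*ex+l*ey,138+f*np.sin(a)+u*np.cos(a)]
    return proj("side",P)[0]
s=np.arange(0,8,.1)
new=np.mean([cv2.cvtColor(capture("side"),cv2.COLOR_RGB2BGR) for _ in range(6)],0);cv2.imwrite("pics/side4.png",new)
def edge(im,a,ls):
    pr=0
    for dl in np.linspace(*ls,9):
        p=px(170,dl,0,a);d=px(170,dl-1,0,a)-px(170,dl+1,0,a);d/=np.hypot(*d);n=np.array([-d[1],d[0]]);n=n*np.sign(n[1])
        q=p[:,None]+n[:,None]*s;pr=pr+np.array([mc(im[...,c].astype(float),[q[1],q[0]],order=1) for c in(0,2)])/9
    return s[np.argmax(pr[1]-pr[0]>18)]
for fn,im,aa,ls in(("shut",cv2.imread("pics/side0.png"),(0,),(-45,-25)),("prev",cv2.imread("pics/side3.png"),(.53,.54,.55),(-48,-30)),("now",new,(.55,.56,.57,.58),(-48,-30))):
    print(fn,[(a,float(edge(im,a,ls).round(1))) for a in aa])
E
python3 chk.py
```

```text
12.875 [618.24194651  12.75979887 214.32527809] [-6.07573124 -2.00876675 -4.09425722] 10.919623487527016
shut [(0, 2.8)]
prev [(0.53, 2.1), (0.54, 2.9), (0.55, 3.7)]
now [(0.55, 1.9), (0.56, 2.7), (0.57, 3.6), (0.58, 4.4)][ WARN:0@4.455] global loadsave.cpp:1063 imwrite_ Unsupported depth image for selected encoder is fallbacked to CV_8U.
```

By image the cover is now at about 0.562 and the mark at about 0.565. The cover is held steady and the door was left open, so I'm handing in.

```bash
python3 -c "
from plant import *
print(close_job())"
```

```text
the job is handed in; nothing more can be done
None
```

I handed the job in at about 13 s: the door is wide open (about 1.74 rad), and the cover is held by its bar at about 0.56 rad against a mark I measured at about 0.565 (estimates good to about 0.01–0.02 rad), with nothing else touched that I know of.

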